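# Spread the circlip over the axle of the antenna drive

### The arm

A 6-joint arm with a two-finger parallel gripper is mounted at the origin on the work surface. World frame = base frame: x ahead of the robot, y to its left, z up, the work surface at z = 0. Lengths are in m, angles in rad, forces in N, time in s.
With the tool pointing down it reaches from about 0.15 to 0.775 m from the base axis. Payload 6.1 kg.
Tool frame: the origin (TCP) lies midway between the tips of the shut fingers; the grasp point (between the pads) lies 19 mm behind it; z points along the fingers, y is the line along which they close (so a half turn about z gives the same grasp; the last joint's range is limited). The gripper opens to 85 mm and grips with 20 to 120 N. Pads are 22 mm wide; open, the fingers measure 114 mm over their backs; the gripper's body (76 mm by 85 mm) begins 54 mm behind the grasp point. The pads swing forward as they close: fully open they stand 13 mm farther back than shut.
Start: joints at [1.192, 0.126, -0.04, 1.405, 0, 1.571], TCP at [0.194, 0.488, 0.231] pointing down, gripper open.
Joint ranges: [-2.72, 2.72], [-0.95, 1.95], [-1.27, 1.35], [-1.78, 2.02], [-1.46, 1.47], [-3.14, 3.14]. Speed limits (rad/s): [2.39, 2.39, 3.01, 3.14, 3.14, 3.14].

### API

Orientations are given as a 3x3 rotation matrix whose columns are the frame's x, y, z axes.
In Python, from bench import get_state, capture, camera_params, hand_in gives the robot as it stands.
- The arm moves only by the shell command python3 -m crank 'ROWS'. ROWS is JSON, a list of rows, each a list of 7 numbers: the opening, from 0 (shut) to 1 (fully open), then the shift along the tool's x, y, z in m, then the turn, a rotation vector about the tool's x, y, z in degrees. In form: [[claw, x, y, z, rx, ry, rz], ...]. A call has exactly 8 rows; each row shifts and turns the commanded pose from where the row before left it, along the tool's axes as they then stand; what a row does not reach is not made up. A row lasts 1/8 s, in which the tool goes at most 62.5 mm and 10.7 degrees, less where a joint would pass 70% of its speed; a pose out of reach is approached as far as the arm can. A call with a gripper value outside its range is refused whole. The fingers move at their own pace and stop on an object; the grip force is fixed at half the most. Time passes only in rows, so rows that do not move let the fingers close, or fill a call up. It gives the time, the measured TCP pose, the force, the opening and the grip force at its end, in the units of the state.
- get_state(): the state, without advancing time (a new reading comes with each control period).
- capture(name): name is "side" or "top" or "wrist"; returns the picture (400x640x3 uint8, red, green, blue); there is no depth.
- camera_params(name): a dict with "mtx" (3x3 intrinsics, pixels), "xyz" and "rotation" of the camera in the world. Camera axes: x right, y up, looking along -z (the intrinsics and any distortion apply to the point x, -y, -z); pixel columns grow to the right and rows downward; lengths in m; the calibration is good to about 2 mm. The wrist camera is an equidistant fisheye: a pixel r from the principal point sees the ray r / f radians off the axis. A picture is of the moment at which its call begins: read the wrist's pose just before it. camera_params takes no time and is no camera call; for the wrist camera it gives the pose at the moment of the call.
- hand_in(): hands the job in; it is judged then, once.
The state is a dict: "time_s": time; "joints": joint angles; "joint_vel": joint speeds; "tau": joint torques, N m; "tool_pos": TCP position; "tcp_rot": TCP orientation; "ft_force": force on the tool from outside, world axes, zero at the start; "torque": the same for the moment, N m; "gripper_width": opening from 0.0 (shut) to 1.0 (fully open); "grip_force": force on a finger pad.
Only numpy, scipy, OpenCV 4.12 (cv2) and the standard library are available. Lean on these libraries where they do the work, as an engineer would, in place of code of your own. Each camera call takes 0.05 s, during which the arm holds its last target. There are 200 camera calls.

### The job

On the drive unit, take the black tab and slide the clear guard fully open, off the end of the axle. Then pick up the circlip pliers by the handles and keep them squeezed so that the ring on their tips is fully spread, pass the spread ring down over the axle and bring it level with the groove. Finish while still holding the pliers squeezed there, the ring flat, spread and around the groove, and leave the other things on the bench alone.

Things in the scene. Friction and masses are not known exactly. Their poses are not given: they have to be found in the camera images.
- drive_unit: Unit fixed to the bench: grey base 120 (x) x 130 (y) x 30 mm high, brass pinion (radius 31, top 61 mm up), upright steel axle of diameter 30 mm through it. Origin on the bench under the axle, z up, yaw within 0.25 rad. A 12 mm wide rail, top 122 mm up, runs along y 60 mm to the +x side of the axle, from y -75 to +175 mm, on two thin posts at its ends and a foot 30 mm wide, 12 mm high.
- axle_groove (a point): Middle of the groove in the axle, on the axle's axis, 80 mm above the bench. The groove is a dark neck of diameter 25 mm and 10 mm high (75 to 85 mm above the bench). Axes as the drive unit's.
- axle_top (a point): Centre of the axle's top end, 105 mm above the bench; the end tapers from 30 to 23 mm diameter over the last 8 mm. Axes as the drive unit's.
- guard (a joint): Travel of the clear guard along the drive unit's +y, m: 0 to 0.015 at the start (covers the axle; at 0 the tab's middle is abreast of it), 0.10 fully open at its stop. About 1.5 N of friction; stays where it is left.
- guard_grip (a point): Middle of the guard's upright black tab, 26 (x) x 14 (y) x 34 mm high, from 132 to 166 mm above the bench, over the rail (60 mm to the +x side of the axle). It stands on the clear plate: 4 mm thick, top 129 mm up, from 95 mm to the -x side of the tab's middle to 15 mm to its +x side, 40 mm to either side in y. Axes as the drive unit's.
- pliers: Circlip pliers lying flat, loose, about 0.15 kg, 195 mm long, tips bent down with a steel ring that stays on them. Origin at the pivot, level with the underside; x to the tips and ring, z up, symmetrical about the x-z plane. Two black handles, each 9 mm thick and 18 mm high from the underside, reach from 16 to 108 mm behind the pivot (-x). Squeezing them spreads tips and ring.
- pliers_grip (a point): Place to grip: on the centre line midway between the handles, 55 mm behind the pivot, 9 mm above the underside. Here the handles' outer faces are about 54 mm apart released (splayed 0.186 rad each, wider to the rear) and 34 mm apart, parallel, when squeezed to the stop. Axes as the pliers'.
- ring_center (a point): Centre of the ring at mid-thickness: 65 mm ahead of the pivot, 120 mm ahead of the grip point along the pliers' x, 2 mm above the underside. Ring flat, parallel to the pliers, 4 mm thick; fully spread 35 mm inside, 45 mm outside; relaxed about 27 mm wide inside, too narrow for the axle. The jaws above it reach 16 mm above the underside. Axes as the pliers'.
- handle_left (a joint): How far each handle is squeezed, rad: 0 released, 0.186 at the internal stop (ring fully spread); both move alike. A spring opens them: at the grip point each handle needs about 5 N to begin to move and 13 N to reach the stop; a grip of 30 N or more keeps them at the stop.
- screwdriver: Black-handled screwdriver, 200 mm long, lying; leave alone. Origin at its middle.
- grease_jar: White jar, radius 26 mm, 60 mm high; leave alone. Origin under its centre.
- spare_collar: Steel collar lying flat, outer radius 22 mm, 16 mm high; leave alone. Origin under its centre.
Not all that is in view belongs to the job. What is meant by the pliers is not yellow, and is the larger of those in its own colour.

How it is judged:
On the way, in this order (a step that is already met when the one before it is completed fails the run):
1. the guard is slid open (value of joint guard above 0.088 m), for 0.2 s.
2. the ring is spread above the end of the axle (value of joint handle_left above 0.15 rad and horizontal distance between ring_center and axle_top below 0.012 m and z of ring_center in the frame of drive_unit above 0.102 m and value of joint guard above 0.088 m), for 0.05 s.
At the end, for the whole second after the job is handed in: Guard open at least 88 mm; fingers hold the pliers squeezed (over 0.15 rad, over 5 N); ring centre within 6 mm of the axle axis and 5 mm of the groove's mid-height, level within 0.12 rad, at rest, pressing on the drive unit with under 15 N (value of joint guard above 0.088 m and value of joint handle_left above 0.15 rad and horizontal distance between ring_center and axle_groove below 0.006 m and z of ring_center in the frame of axle_groove between -0.005 and 0.005 m and angle between pliers's own z axis and vertical below 0.12 rad and linear speed of pliers below 0.02 m/s and contact force between the fingers and pliers above 5 N and contact force between pliers and drive_unit below 15 N); the arm keeps its last pose, push and grip.
It fails at once if the screwdriver was disturbed (distance of screwdriver from where it was at the start of the episode above 0.03 m).
It fails at once if the jar was disturbed (distance of grease_jar from where it was at the start of the episode above 0.03 m).
It fails at once if the collar was disturbed (distance of spare_collar from where it was at the start of the episode above 0.03 m).
It also fails if it takes over 51 s, if anything falls off the work surface, if the arm or the gripper's body presses on something with over 40 N, if the wrist force passes 120 N, or if a joint passes its speed limit or range.

## Working session

There is one attempt and no reset: what is moved stays moved. The work goes in short steps, Python scripts to look and compute and a shell command to move; the robot and the scene stay as the last step left them, time stands still between calls to the robot, and variables do not carry over. Pictures are saved under pics/ and viewed, at most 10 in all, crops included, and the job is handed in when it is done.

```bash
mkdir -p pics; ls; python3 - <<'E'
from bench import *
import cv2,numpy as np
for n in ("top","side"):
    im=capture(n); cv2.imwrite(f"pics/{n}0.png",im[:,:,::-1])
    print(n,camera_params(n))
s=get_state();print(s['tool_pos'],s['tcp_rot'],s['time_s'])
E
```

```text
pics
top {'mtx': array([[404.65763262,   0.        , 321.31015616],
       [  0.        , 404.65763262, 202.77453105],
       [  0.        ,   0.        ,   1.        ]]), 'xyz': array([ 0.36921886, -0.06402077,  1.14830664]), 'rotation': array([[ 0.02566511,  0.99328646, -0.11279767],
       [-0.99952027,  0.02354066, -0.02012612],
       [-0.01733567,  0.11326009,  0.99341413]])}
side {'mtx': array([[432.31690376,   0.        , 317.64037746],
       [  0.        , 432.31690376, 209.59650778],
       [  0.        ,   0.        ,   1.        ]]), 'xyz': array([ 0.00327467, -0.58432207,  0.71979997]), 'rotation': array([[ 0.74538649,  0.43236776, -0.50740231],
       [-0.66662957,  0.485728  , -0.56539661],
       [ 0.00200025,  0.75968838,  0.65028422]])}
[0.19401452 0.48746533 0.2306004 ] [[-9.29123387e-01  3.69769441e-01 -5.41144479e-04]
 [ 3.69769837e-01  9.29122460e-01 -1.31258131e-03]
 [ 1.74370332e-05 -1.41964889e-03 -9.99998992e-01]] 0.1
```

View pics/top0.png

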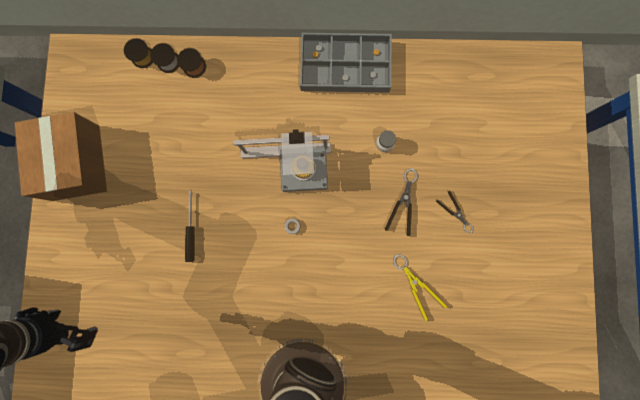

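View pics/side0.png

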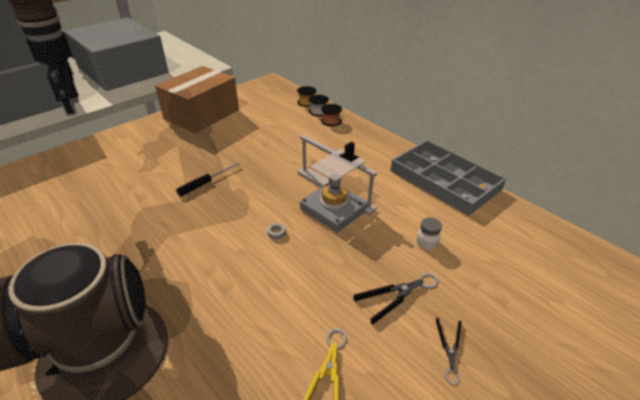

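Top view: the drive unit is near (303,165), with the black tab at (296,137) and the rail running left. Three things could be taken for the pliers: large black (405,203), small black (457,212) and yellow (420,288). The description gives the large black one at (405,203). The jar is at (387,140), the collar at (292,226) and the screwdriver at (190,235). I'll check the choice in a close crop.

```bash
cat > h.py <<'E'
import numpy as np,cv2
from bench import *
P={n:camera_params(n) for n in("top","side")}
def ray(n,u,v,p=None):
    p=p or P[n]; K=p['mtx']; d=np.array([(u-K[0,2])/K[0,0],-(v-K[1,2])/K[1,1],-1.])
    return p['xyz'],p['rotation']@d
def plane(n,u,v,z):
    o,d=ray(n,u,v); return o+d*(z-o[2])/d[2]
def tri(a,b):
    A=[];B=[]
    for o,d in (ray("top",*a),ray("side",*b)):
        d=d/np.linalg.norm(d);M=np.eye(3)-np.outer(d,d);A.append(M);B.append(M@o)
    return np.linalg.lstsq(np.vstack(A),np.hstack(B),rcond=None)[0]
def blobs(im,x0,x1,y0,y1,thr=45,amin=15):
    m=(im.max(2)<thr).astype(np.uint8);k=np.zeros_like(m);k[y0:y1,x0:x1]=m[y0:y1,x0:x1]
    n,l,s,c=cv2.connectedComponentsWithStats(k)
    return l,[(i,s[i],c[i]) for i in range(1,n) if s[i][4]>=amin]
E
python3 - <<'E'
from h import *
t=cv2.imread("pics/top0.png");s=cv2.imread("pics/side0.png")
f=lambda c:cv2.resize(c,None,fx=4,fy=4,interpolation=cv2.INTER_CUBIC)
cv2.imwrite("pics/crop1.png",np.hstack([f(t[115:215,232:332]),f(t[155:255,380:480])]))
cv2.imwrite("pics/crop2.png",np.hstack([f(s[125:245,290:390]),f(s[260:380,350:450])]))
for nm,im,b in(("tab top",t,(280,312,120,150)),("tab side",s,(338,360,135,165)),("pl top",t,(380,425,160,245)),("pl side",s,(345,445,265,330))):
    for i,st,c in blobs(im,*b)[1]: print(nm,st,c)
E
```

```text
tab side [341 143  16  18 140] [348.99285714 152.42142857]
pl side [354 286  40  15 190] [372.91578947 292.74210526]
pl side [372 295  32  28 171] [387.93567251 308.57894737]
pl side [437 320   4  10  16] [438.5   325.125]
```

View pics/crop1.png

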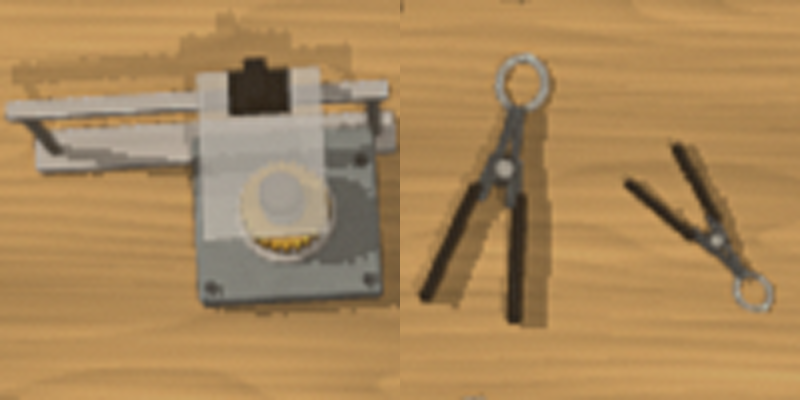

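View pics/crop2.png

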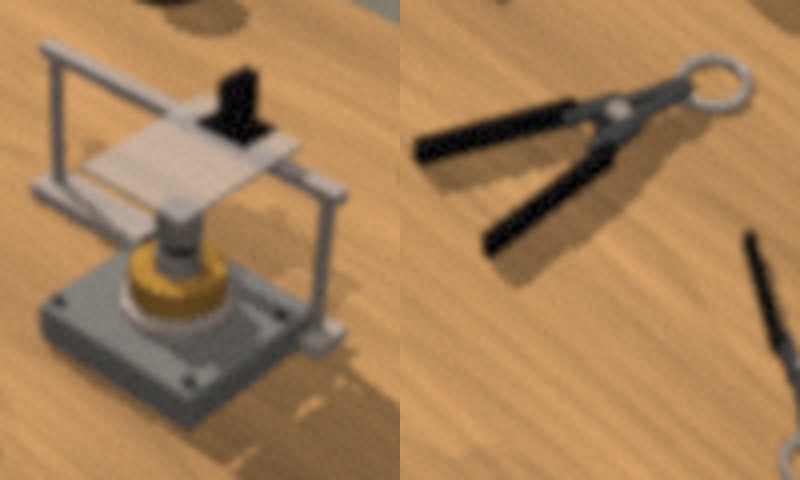

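The crop confirms the large black pliers: ring at (411,176), pivot at (406,197), handles toward the bottom. The tab upright is at (296,135) and the axle top shows through the plate at (302,164). Now I'll turn these into positions.

```bash
python3 - <<'E'
from h import *
np.set_printoptions(precision=4,suppress=True)
ct=lambda U,V,a,b:((U+.5)/4-.5+a,(V+.5)/4-.5+b)
T=lambda U,V:ct(U,V,232,115); T2=lambda U,V:ct(U-400,V,380,155)
S=lambda U,V:ct(U,V,290,125); S2=lambda U,V:ct(U-400,V,350,260)
pl=plane
a=pl("top",*T(281,197),.105);print("axle top",a)
l=pl("top",*T(8,110),.122);r=pl("top",*T(388,89),.122);print("rail T",l,r,np.linalg.norm(l-r),np.arctan2(-(l-r)[0],(l-r)[1]))
l=pl("side",*S(47,46),.122);r=pl("side",*S(341,191),.122);print("rail S",l,r,np.linalg.norm(l-r),np.arctan2(-(l-r)[0],(l-r)[1]))
b1=pl("top",*T(201,298),.03);b2=pl("top",*T(381,288),.03);print("base front",b1,b2,np.arctan2(-(b1-b2)[0],(b1-b2)[1]))
print("base left corner/near/right side",*[pl("side",*S(*q),.03) for q in((41,312),(188,404),(318,315))])
print("tab top T",pl("top",*T(256,78),.166)," S", pl("side",*S(238,76),.166))
print("pinion T",pl("top",*T(287,210),.061))
print("ring",pl("top",*T2(524,83),.003),pl("side",*S2(715,83),.003))
print("pivot",pl("top",*T2(504,169),.016),pl("side",*S2(619,110),.018))
print("ends",pl("top",*T2(427,297),.018),pl("top",*T2(514,321),.018),pl("side",*S2(418,142),.018),pl("side",*S2(488,238),.018))
# jar etc.
print("jar",pl("top",387,138,.06))
s=get_state();print(s['time_s'])
E
```

```text
axle top [0.5893 0.0108 0.105 ]
rail T [0.6394 0.1895 0.122 ] [ 0.6586 -0.0578  0.122 ] 0.24802737436360736 0.0774116894809282
rail S [0.6373 0.1875 0.122 ] [ 0.6611 -0.0537  0.122 ] 0.2423661288321244 0.09834598636061996
base front [0.532  0.0699 0.03  ] [ 0.542  -0.0557  0.03  ] 0.07911157407431545
base left corner/near/right side [0.5262 0.0649 0.03  ] [ 0.5362 -0.0575  0.03  ] [ 0.6534 -0.0522  0.03  ]
tab top T [0.6515 0.0244 0.166 ]  S [0.654  0.0283 0.166 ]
pinion T [0.5896 0.0096 0.061 ]
ring [ 0.5842 -0.2942  0.003 ] [ 0.5843 -0.2925  0.003 ]
pivot [ 0.5201 -0.2776  0.016 ] [ 0.5205 -0.2767  0.018 ]
ends [ 0.4288 -0.2241  0.018 ] [ 0.4136 -0.2844  0.018 ] [ 0.4283 -0.2222  0.018 ] [ 0.4122 -0.2852  0.018 ]
jar [ 0.6763 -0.218   0.06  ]
0.1
```

Working estimates:
- **Drive unit:** yaw about 0.083, axle near (0.592, 0.011), tab near (0.651, 0.026).
- **Pliers:** yaw about -0.242, grip point near (0.467, -0.264).

First I turn the tool so it closes along the drive unit's y, and start toward the tab.

```bash
python3 -m crank '[[1,0,0,0,0,0,-8.8],[1,0,0,0,0,0,-8.8],[1,0,0,0,0,0,-8.9],[1,-0.035,-0.0415,0,0,0,0],[1,-0.035,-0.0415,0,0,0,0],[1,-0.035,-0.0415,0,0,0,0],[1,-0.035,-0.0415,0,0,0,0],[1,-0.035,-0.0415,0,0,0,0]]'; python3 -c "
from bench import *
print(get_state()['joints'])"
```

```text
time_s: 1.1
tool_pos: [0.3867, 0.2942, 0.231]
tcp_rot: [[-0.996, -0.084, -0.0], [-0.084, 0.996, -0.0], [0.0, -0.0, -1.0]]
ft_force: [-0.4, 0.8, 0.4]
gripper_width: 0.997
grip_force: 0.0
[ 6.50274798e-01  5.21070872e-02 -1.21408730e-01  1.39758635e+00
  4.68864555e-05  5.66350237e-01]
```

```bash
python3 -m crank '[[1,-0.0345,-0.0413,0,0,0,0],[1,-0.0345,-0.0413,0,0,0,0],[1,-0.0345,-0.0413,0,0,0,0],[1,-0.0345,-0.0413,0,0,0,0],[1,-0.0345,-0.0413,0,0,0,0],[1,-0.0345,-0.0413,0,0,0,0],[1,-0.0345,-0.0413,0,0,0,0],[1,0,0,0,0,0,0]]'; python3 - <<'E'
from h import *
p=camera_params("wrist");im=capture("wrist");cv2.imwrite("pics/w1.png",im[:,:,::-1]);print(p)
im=capture("side");cv2.imwrite("pics/s1.png",im[:,:,::-1])
E
```

```text
time_s: 2.1
tool_pos: [0.6523, 0.0249, 0.229]
tcp_rot: [[-0.997, -0.08, -0.002], [-0.08, 0.997, -0.001], [0.003, -0.0, -1.0]]
ft_force: [0.3, -0.0, 0.2]
gripper_width: 1.0
grip_force: 0.0
{'mtx': array([[309.70691629,   0.        , 325.70147711],
       [  0.        , 309.70691629, 196.10637443],
       [  0.        ,   0.        ,   1.        ]]), 'xyz': array([0.57803678, 0.01972454, 0.37188473]), 'rotation': array([[-7.87476000e-02, -9.54854917e-01, -2.86445290e-01],
       [ 9.96894537e-01, -7.53366961e-02, -2.29273715e-02],
       [ 3.12471674e-04, -2.87361220e-01,  9.57822234e-01]])}
```

View pics/w1.png

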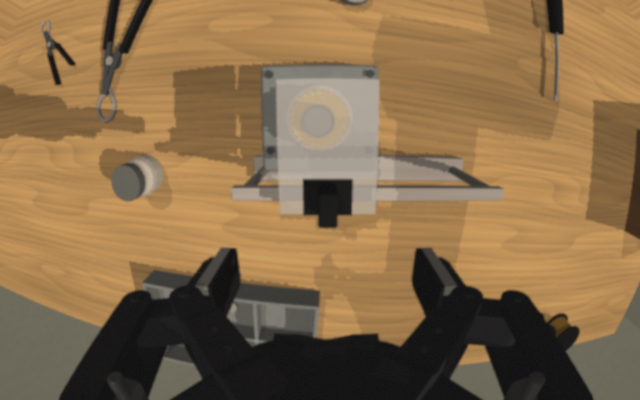

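The wrist view shows the tab at (328,205), the axle top at (318,122), and the rail from (233,193) to (502,193).

```bash
cat >> h.py <<'E'
def fish(p,u,v,z):
    K=p['mtx'];a=np.array([u-K[0,2],v-K[1,2]]);r=np.hypot(*a);th=r/K[0,0]
    d=p['rotation']@np.array([np.sin(th)*a[0]/r,-np.sin(th)*a[1]/r,-np.cos(th)])
    return p['xyz']+d*(z-p['xyz'][2])/d[2]
E
python3 - <<'E'
from h import *
np.set_printoptions(precision=4,suppress=True)
p=camera_params("wrist")
im=cv2.imread("pics/w1.png")
for i,st,c in blobs(im,290,360,165,235,55)[1]:print(st,c)
m=(im.max(2)<55)[165:232,300:360]
for y in range(0,67,6):
    x=np.flatnonzero(m[y]);print(165+y,(x.min()+300,x.max()+300) if len(x) else None)
for q in((317.5,122),):print("axle",fish(p,*q,.105))
print("pinion",fish(p,320,118,.061))
for y in(209,227): print("tab face",fish(p,328,y,.166))
l=fish(p,502,193,.122);r=fish(p,233,193,.122);print("rail",l,r,np.linalg.norm(l-r),np.arctan2(-(l-r)[0],(l-r)[1]))
for q in((263,67),(378,67)):print("basecorner",fish(p,*q,.03))
print("plate",fish(p,281,80,.129),fish(p,379,80,.129),fish(p,281,214,.129),fish(p,376,213,.129))
E
```

```text
[ 304  181   47   46 1747] [327.2313 199.652 ]
165 None
171 None
177 None
183 (np.int64(304), np.int64(350))
189 (np.int64(304), np.int64(350))
195 (np.int64(304), np.int64(350))
201 (np.int64(305), np.int64(350))
207 (np.int64(305), np.int64(350))
213 (np.int64(305), np.int64(349))
219 (np.int64(320), np.int64(335))
225 (np.int64(320), np.int64(335))
231 None
axle [0.5908 0.0163 0.105 ]
pinion [0.589  0.0176 0.061 ]
tab face [0.6476 0.0296 0.166 ]
tab face [0.6613 0.0308 0.166 ]
rail [0.6347 0.1949 0.122 ] [ 0.6552 -0.0523  0.122 ] 0.24801294393781764 0.08255579174640425
basecorner [ 0.5369 -0.0501  0.03  ]
basecorner [0.5272 0.0757 0.03  ]
plate [ 0.5582 -0.0142  0.129 ] [0.5517 0.0619 0.129 ] [ 0.6681 -0.0082  0.129 ] [0.6607 0.0718 0.129 ]
```

```bash
python3 -m crank '[[1,0.002,0.003,0.044,0,0,0],[1,0,0,0.043,0,0,0],[0,0,0,0,0,0,0],[0,0,0,0,0,0,0],[0,0,0,0,0,0,0],[0,0,0,0,0,0,0],[0,0,0,0,0,0,0],[0,0,0,0,0,0,0]]'
```

```text
time_s: 3.2
tool_pos: [0.6495, 0.0305, 0.1465]
tcp_rot: [[-0.997, -0.083, 0.004], [-0.083, 0.997, 0.0], [-0.004, -0.0, -1.0]]
ft_force: [-0.3, -0.7, 6.3]
gripper_width: 0.151
grip_force: 58.9
```

```bash
python3 -m crank '[[0,0,0.010,-0.002,0,0,0],[0,0,0.012,0,0,0,0],[0,0,0.014,0,0,0,0],[0,0,0.014,0,0,0,0],[0,0,0.014,0,0,0,0],[0,0,0.012,0,0,0,0],[0,0,0.008,0,0,0,0],[0,0,0,0,0,0,0]]'
```

```text
time_s: 4.2
tool_pos: [0.6425, 0.1162, 0.1466]
tcp_rot: [[-0.996, -0.085, 0.002], [-0.085, 0.996, 0.001], [-0.002, 0.001, -1.0]]
ft_force: [5.8, 2.1, -2.0]
gripper_width: 0.147
grip_force: 59.4
```

```bash
python3 -m crank '[[0,0,0.003,0,0,0,0],[0,0,0.003,0,0,0,0],[0,0,0.003,0,0,0,0],[0,0,0.003,0,0,0,0],[0,0,0.003,0,0,0,0],[0,0,0,0,0,0,0],[0,0,0,0,0,0,0],[0,0,0,0,0,0,0]]'
```

```text
time_s: 5.2
tool_pos: [0.6423, 0.1178, 0.1466]
tcp_rot: [[-0.997, -0.076, 0.004], [-0.076, 0.997, -0.022], [-0.002, -0.023, -1.0]]
ft_force: [9.0, -40.9, -0.4]
gripper_width: 0.145
grip_force: 60.7
```

```bash
python3 -m crank '[[0,0,-0.006,0,0,0,0],[0,0,-0.005,0,0,0,0],[1,0,0,0,0,0,0],[1,0,0,0,0,0,0],[1,0,0,0,0,0,0],[1,0,0,0,0,0,0],[1,0,0,-0.05,0,0,0],[1,0,0,-0.05,0,0,0]]'
python3 -m crank '[[1,0.03,-0.045,0,0,0,6],[1,0.03,-0.045,0,0,0,6],[1,0.03,-0.045,0,0,0,6.6],[1,0.03,-0.045,0,0,0,0],[1,0.03,-0.045,0,0,0,0],[1,0.03,-0.045,0,0,0,0],[1,0,0,0,0,0,0],[1,0,0,0,0,0,0]]'
python3 - <<'E'
from h import *
p=camera_params("wrist");im=capture("wrist");cv2.imwrite("pics/w2.png",im[:,:,::-1]);np.save("w2.npy",p,allow_pickle=True)
s=get_state();print(s['joints'])
im=capture("top");cv2.imwrite("pics/top2.png",im[:,:,::-1])
im=capture("side");cv2.imwrite("pics/side2.png",im[:,:,::-1])
E
```

```text
time_s: 6.2
tool_pos: [0.6404, 0.1184, 0.2469]
tcp_rot: [[-0.996, -0.084, -0.002], [-0.084, 0.996, -0.0], [0.002, -0.0, -1.0]]
ft_force: [0.2, 0.9, 0.5]
gripper_width: 0.997
grip_force: 0.0
time_s: 7.2
tool_pos: [0.4293, -0.1239, 0.2466]
tcp_rot: [[-0.971, 0.239, 0.001], [0.239, 0.971, 0.0], [-0.001, 0.0, -1.0]]
ft_force: [0.8, -0.7, -0.1]
gripper_width: 0.996
grip_force: 0.0
[-2.80299928e-01 -2.12881960e-02 -1.62645797e-01  1.42891844e+00
  3.39682668e-04 -3.99377303e-02]
```

View pics/w2.png

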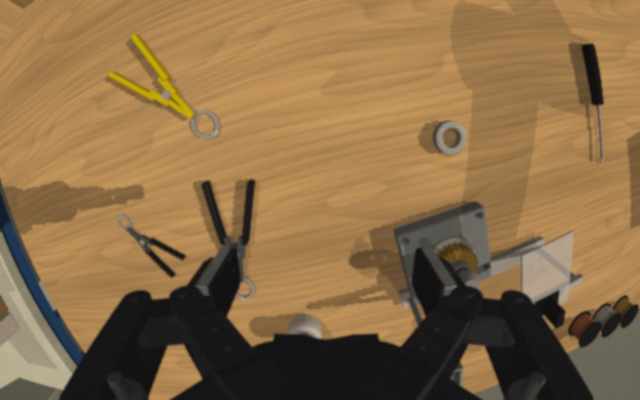

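The guard is open, with its plate at (548,265) clear of the axle. The pliers' handles are at (215,205) and (249,205). Next I move above the pliers.

```bash
python3 -m crank '[[1,-0.0235,-0.0423,0,0,0,0],[1,-0.0235,-0.0423,0,0,0,0],[1,-0.0235,-0.0423,0.02,0,0,0],[1,0,0,0.02,0,0,0],[1,0,0,0.02,0,0,0],[1,0,0,0,0,0,0],[1,0,0,0,0,0,0],[1,0,0,0,0,0,0]]'
python3 - <<'E'
from h import *
p=camera_params("wrist");im=capture("wrist");cv2.imwrite("pics/w3.png",im[:,:,::-1]);np.save("w3.npy",p,allow_pickle=True)
E
```

```text
time_s: 8.35
tool_pos: [0.4679, -0.264, 0.1874]
tcp_rot: [[-0.971, 0.238, 0.001], [0.238, 0.971, -0.001], [-0.002, -0.0, -1.0]]
ft_force: [0.7, -0.4, 0.7]
gripper_width: 0.998
grip_force: 0.0
```

View pics/w3.png

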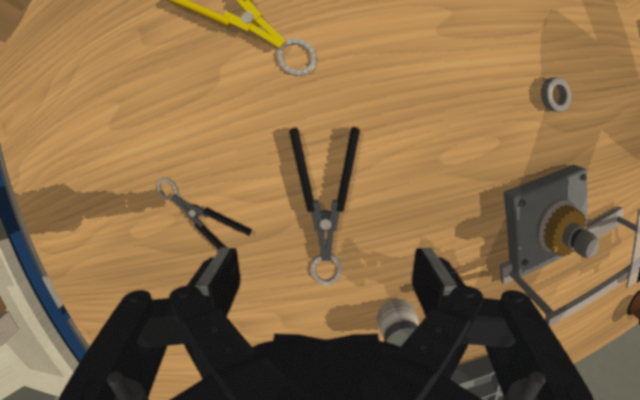

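```bash
python3 - <<'E'
from h import *
np.set_printoptions(precision=4,suppress=True)
p=np.load("w3.npy",allow_pickle=True).item()
piv=fish(p,325.5,224,.017);ring=fish(p,324,269,.003);e1=fish(p,294.5,131,.018);e2=fish(p,354,130.5,.018)
m=(e1+e2)/2;d=ring-m;yaw=np.arctan2(d[1],d[0]);print(piv,ring,m,yaw,np.hypot(*(ring-piv)[:2]))
u=np.array([np.cos(yaw),np.sin(yaw)])
print("grip",ring[:2]-.12*u,piv[:2]-.055*u,m[:2]+.053*u)
print("axle",fish(p,585,243,.105))
E
```

```text
[ 0.5183 -0.2761  0.017 ] [ 0.5809 -0.2934  0.003 ] [ 0.4201 -0.2533  0.018 ] -0.24453359389606374 0.06494585642198972
grip [ 0.4645 -0.2643] [ 0.4649 -0.2628] [ 0.4715 -0.2661]
axle [ 0.5803 -0.0015  0.105 ]
```

```bash
python3 -m crank '[[1,0.001,0,0.05,0,0,0],[1,0,0,0.05,0,0,0],[1,0,0,0.05,0,0,0],[1,0,0,0.0335,0,0,0],[1,0,0,0,0,0,0],[1,0,0,0,0,0,0],[0.6,0,0,0,0,0,0],[0.6,0,0,0,0,0,0]]'; python3 -m crank '[[0,0,0,0,0,0,0],[0,0,0,0,0,0,0],[0,0,0,0,0,0,0],[0,0,0,0,0,0,0],[0,0,0,0,0,0,0],[0,0,0,0,0,0,0],[0,0,0,0,0,0,0],[0,0,0,0,0,0,0]]'
```

```text
time_s: 9.4
tool_pos: [0.4675, -0.2645, 0.0048]
tcp_rot: [[-0.971, 0.239, 0.003], [0.239, 0.971, -0.002], [-0.003, -0.001, -1.0]]
ft_force: [-1.6, 1.4, 13.3]
gripper_width: 0.61
grip_force: 9.3
time_s: 10.4
tool_pos: [0.4682, -0.265, 0.0063]
tcp_rot: [[-0.971, 0.239, 0.005], [0.239, 0.971, -0.003], [-0.006, -0.002, -1.0]]
ft_force: [-3.8, 1.9, 15.9]
gripper_width: 0.357
grip_force: 59.5
```

```bash
python3 -m crank '[[0,0,0,-0.01,0,0,0],[0,0,0,-0.02,0,0,0],[0,0,0,-0.03,0,0,0],[0,0,0,-0.04,0,0,0],[0,0,0,-0.04,0,0,0],[0,0,0,-0.01,0,0,0],[0,0,0,0,0,0,0],[0,0,0,0,0,0,0]]'; python3 - <<'E'
from h import *
s=get_state();print(s['tool_pos'],s['tcp_rot'])
p=camera_params("wrist");im=capture("wrist");cv2.imwrite("pics/w4.png",im[:,:,::-1]);np.save("w4.npy",p,allow_pickle=True)
im2=capture("side");cv2.imwrite("pics/side4.png",im2[:,:,::-1])
im3=capture("top");cv2.imwrite("pics/top4.png",im3[:,:,::-1])
a=im[130:330,220:420,::-1];b=im2[130:330,300:500,::-1]
cv2.imwrite("pics/c4.png",np.hstack([cv2.resize(a,(400,400)),cv2.resize(b,(400,400))]))
E
```

```text
time_s: 11.4
tool_pos: [0.4654, -0.2633, 0.151]
tcp_rot: [[-0.971, 0.239, -0.002], [0.239, 0.971, 0.001], [0.003, 0.001, -1.0]]
ft_force: [-1.0, 0.0, -1.7]
gripper_width: 0.355
grip_force: 60.3
[ 0.46541975 -0.26332773  0.15103826] [[-9.71112096e-01  2.38611367e-01 -2.43174565e-03]
 [ 2.38608613e-01  9.71114851e-01  1.36986846e-03]
 [ 2.68837050e-03  7.50060373e-04 -9.99996105e-01]]
```

View pics/c4.png

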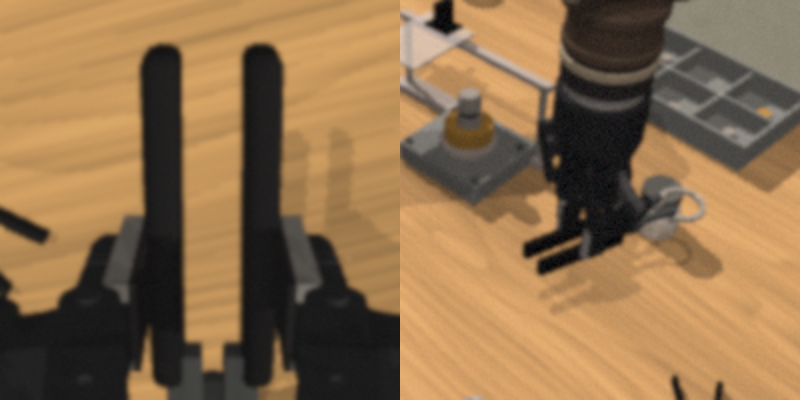

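The handles are squeezed parallel and the ring is up and level, at side pixel (441,233). Next I carry it over the axle.

```bash
python3 -m crank '[[0,0.004,0.02,0,0,0,0],[0,0.01,0.045,0,0,0,0],[0,0.011,0.051,0,0,0,0],[0,0.011,0.051,0,0,0,0],[0,0.011,0.051,0,0,0,0],[0,0.009,0.045,0,0,0,0],[0,0.006,0.026,0,0,0,0],[0,0.002,0.009,0,0,0,0]]'; python3 -m crank '[[0,0,0,0,0,0,0],[0,0,0,0,0,0,0],[0,0,0,0,0,0,0],[0,0,0,0,0,0,0],[0,0,0,0,0,0,0],[0,0,0,0,0,0,0],[0,0,0,0,0,0,0],[0,0,0,0,0,0,0]]'; python3 - <<'E'
from h import *
p=camera_params("wrist");im=capture("wrist");cv2.imwrite("pics/w5.png",im[:,:,::-1]);np.save("w5.npy",p,allow_pickle=True)
im2=capture("side");cv2.imwrite("pics/side5.png",im2[:,:,::-1])
im3=capture("top");cv2.imwrite("pics/top5.png",im3[:,:,::-1])
f=lambda c:cv2.resize(c[:,:,::-1],None,fx=4,fy=4,interpolation=cv2.INTER_CUBIC)
cv2.imwrite("pics/c5.png",np.hstack([f(im2[120:240,280:380]),f(im3[110:230,250:350])]))
E
```

```text
time_s: 12.55
tool_pos: [0.4744, 0.043, 0.1526]
tcp_rot: [[-0.972, 0.236, -0.001], [0.236, 0.972, 0.0], [0.001, 0.0, -1.0]]
ft_force: [-0.9, 0.9, -2.3]
gripper_width: 0.357
grip_force: 60.3
time_s: 13.55
tool_pos: [0.4752, 0.0409, 0.1528]
tcp_rot: [[-0.971, 0.239, -0.0], [0.239, 0.971, 0.0], [0.0, -0.0, -1.0]]
ft_force: [0.1, 0.0, -1.9]
gripper_width: 0.351
grip_force: 60.3
```

View pics/c5.png

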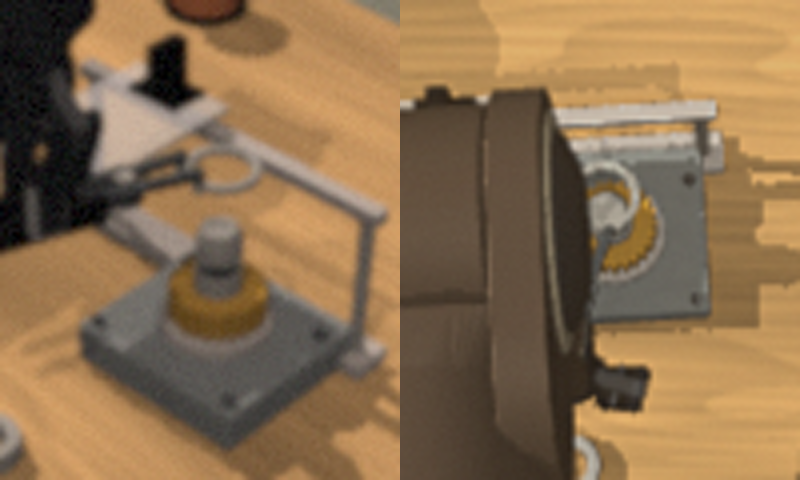

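Side crop: the ring is at (224,168), above the axle top at (219,228). Top crop: the ring is centred near (604,198), around the axle.

```bash
python3 - <<'E'
from h import *
np.set_printoptions(precision=4,suppress=True)
S=lambda U,V:((U+.5)/4-.5+280,(V+.5)/4-.5+120); T=lambda U,V:((U-400+.5)/4-.5+250,(V+.5)/4-.5+110)
rs,rt=S(224,168),T(604,198);ax_s=S(219,228)
r=tri(rt,rs);print("ring tri",r)
z=.1488
print("ring planes",plane("side",*rs,z),plane("top",*rt,z))
A=tri((302,164),ax_s);print("axle tri",A,plane("side",*ax_s,.105),plane("top",302,164,.105))
im=cv2.imread("pics/top5.png");g=im[150:178,390-250+250-90-3:313]
# bright ring mask in both
b=cv2.cvtColor(cv2.imread("pics/side5.png"),cv2.COLOR_BGR2HSV)
np.set_printoptions(linewidth=250)
E
python3 - <<'E'
import cv2,numpy as np
f=lambda c:cv2.resize(c,None,fx=8,fy=8,interpolation=cv2.INTER_CUBIC)
a=cv2.imread("pics/side5.png")[150:200,310:360];b=cv2.imread("pics/top5.png")[140:190,280:330]
cv2.imwrite("pics/c6.png",np.hstack([f(a),f(b)]))
E
```

```text
ring tri [0.5921 0.0106 0.151 ]
ring planes [0.5949 0.0126 0.1488] [0.5921 0.0112 0.1488]
axle tri [0.5885 0.0096 0.1102] [0.5942 0.0143 0.105 ] [0.5889 0.0105 0.105 ]
```

View pics/c6.png

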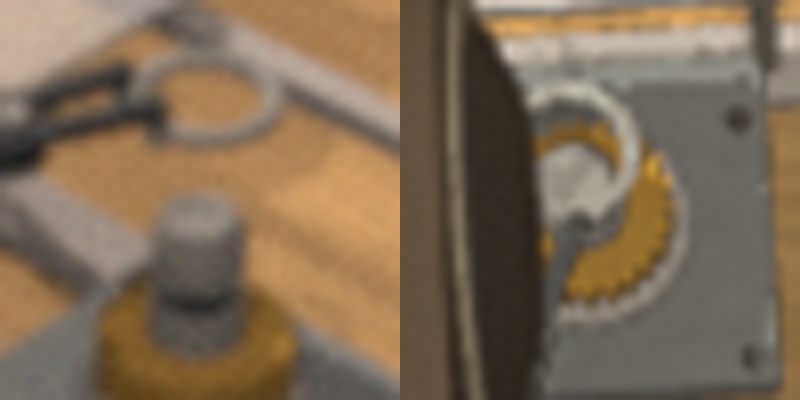

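```bash
python3 - <<'E'
from h import *
np.set_printoptions(precision=4,suppress=True)
S=lambda U,V:((U+.5)/8-.5+310,(V+.5)/8-.5+150); T=lambda U,V:((U-400+.5)/8-.5+280,(V+.5)/8-.5+140)
rs,rt,As,At=S(207,96),T(565,151),S(203.5,209),T(576,174)
r,a=tri(rt,rs),tri(At,As);print(r,a,r-a)
for z in(.1488,.151):
  d1=plane("side",*rs,z)-plane("side",*As,.105);d2=plane("top",*rt,z)-plane("top",*At,.105);print(z,d1,d2)
b=T(635,238),S(199,400)
# pinion outer (top): circle centre approx
print("pinion",plane("top",*T(576,204),.061))
E
```

```text
[0.5938 0.0122 0.1497] [0.5948 0.0119 0.1088] [-0.001   0.0002  0.0408]
0.1488 [-0.0031 -0.003   0.0438] [-0.0022  0.0005  0.0438]
0.151 [-0.0054 -0.0053  0.046 ] [-0.0027  0.0003  0.046 ]
pinion [0.5952 0.0147 0.061 ]
```

```bash
python3 -m crank '[[0,-0.0017,0.0015,0,0,0,0],[0,0,0,0.01,0,0,0],[0,0,0,0.012,0,0,0],[0,0,0,0.01,0,0,0],[0,0,0,0.006,0,0,0],[0,0,0,0,0,0,0],[0,0,0,0,0,0,0],[0,0,0,0,0,0,0]]'; python3 - <<'E'
from h import *
im2=capture("side");cv2.imwrite("pics/side7.png",im2[:,:,::-1])
im3=capture("top");cv2.imwrite("pics/top7.png",im3[:,:,::-1])
f=lambda c:cv2.resize(c[:,:,::-1],None,fx=8,fy=8,interpolation=cv2.INTER_CUBIC)
cv2.imwrite("pics/c7.png",np.hstack([f(im2[150:200,310:360]),f(im3[140:190,280:330])]))
E
```

```text
time_s: 14.7
tool_pos: [0.4775, 0.0419, 0.1152]
tcp_rot: [[-0.971, 0.239, 0.001], [0.239, 0.971, 0.0], [-0.001, 0.0, -1.0]]
ft_force: [-0.1, 0.5, -1.1]
gripper_width: 0.353
grip_force: 60.3
```

View pics/c7.png

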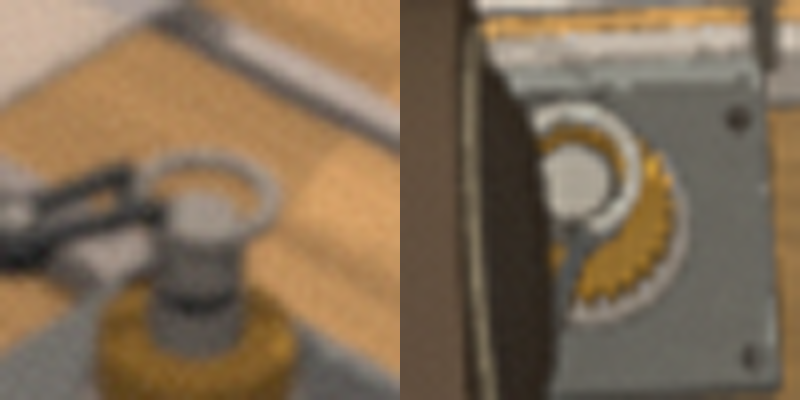

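Eleven views are used, one more than the limit, so I won't view any more. Last view: side crop has the ring at about (206,195) and the axle face at (203,211); top crop has the ring at (571,170) and the face at (572,179). I'll compute the remaining offset.

```bash
python3 - <<'E'
from h import *
np.set_printoptions(precision=4,suppress=True)
S=lambda U,V:((U+.5)/8-.5+310,(V+.5)/8-.5+150); T=lambda U,V:((U-400+.5)/8-.5+280,(V+.5)/8-.5+140)
for z in (.109,.111,.113):
  print(z,(plane("side",*S(206,195),z)-plane("side",*S(203,211),.105))[:2],(plane("top",*T(571.5,170.5),z)-plane("top",*T(572.5,179.5),.105))[:2])
E
```

```text
0.109 [0.0024 0.0014] [0.0021 0.0001]
0.111 [ 0.0005 -0.0006] [ 0.0017 -0.    ]
0.113 [-0.0015 -0.0025] [ 0.0013 -0.0002]
```

```bash
python3 -m crank '[[0,0.0012,0,0,0,0,0],[0,0,0,0.004,0,0,0],[0,0,0,0.004,0,0,0],[0,0,0,0.004,0,0,0],[0,0,0,0.004,0,0,0],[0,0,0,0.002,0,0,0],[0,0,0,0,0,0,0],[0,0,0,0,0,0,0]]'
```

```text
time_s: 15.8
tool_pos: [0.4761, 0.0422, 0.0969]
tcp_rot: [[-0.971, 0.239, 0.0], [0.239, 0.971, 0.0], [-0.0, 0.0, -1.0]]
ft_force: [0.3, -0.3, -1.5]
gripper_width: 0.349
grip_force: 60.3
```

```bash
python3 -m crank '[[0,0,0,0.004,0,0,0],[0,0,0,0.004,0,0,0],[0,0,0,0.003,0,0,0],[0,0,0,0.0015,0,0,0],[0,0,0,0,0,0,0],[0,0,0,0,0,0,0],[0,0,0,0,0,0,0],[0,0,0,0,0,0,0]]'; python3 - <<'E'
from h import *
np.set_printoptions(precision=4,suppress=True)
b=capture("side");a=capture("top")
cv2.imwrite("pics/side8.png",b[:,:,::-1]);cv2.imwrite("pics/top8.png",a[:,:,::-1])
c=cv2.imread("pics/side7.png")[:,:,::-1].astype(int)
# dark-groove/ring profile down the axle column, side view, now and before
for r in range(166,196): print(r,b[r,333:338].mean(0).astype(int),c[r,333:338].mean(0).astype(int))
d=cv2.imread("pics/side7.png")
E
```

```text
time_s: 16.8
tool_pos: [0.4761, 0.0422, 0.0844]
tcp_rot: [[-0.971, 0.239, 0.0], [0.239, 0.971, 0.0], [-0.0, 0.0, -1.0]]
ft_force: [-0.0, -1.1, -1.9]
gripper_width: 0.357
grip_force: 60.3
166 [181 135  88] [179 134  86]
167 [183 138  89] [179 136  92]
168 [181 135  87] [170 138 105]
169 [179 135  87] [150 131 113]
170 [174 130  85] [128 111  96]
171 [171 128  82] [141 111  81]
172 [169 128  82] [161 123  82]
173 [168 131  97] [167 132  97]
174 [165 141 120] [164 141 119]
175 [162 148 136] [161 145 133]
176 [160 148 136] [158 145 135]
177 [159 147 136] [158 146 134]
178 [151 141 130] [155 144 132]
179 [131 121 112] [137 127 117]
180 [110 100  93] [106  98  91]
181 [100  92  85] [87 80 73]
182 [97 89 82] [82 76 70]
183 [92 85 80] [89 83 76]
184 [93 85 79] [91 84 79]
185 [87 81 77] [88 82 76]
186 [77 72 65] [77 72 67]
187 [57 54 51] [54 52 48]
188 [65 61 56] [48 46 43]
189 [91 84 78] [68 63 59]
190 [95 88 81] [85 78 73]
191 [85 78 73] [88 82 75]
192 [78 73 67] [86 81 74]
193 [80 70 63] [90 82 73]
194 [99 81 62] [103  85  67]
195 [122  90  51] [121  92  52]
```

```bash
python3 - <<'E'
from h import *
p=P["side"]
def proj(X):
    q=p['rotation'].T@(X-p['xyz']);K=p['mtx'];return K[0,0]*q[0]/-q[2]+K[0,2],K[1,1]*-q[1]/-q[2]+K[1,2]
o=np.array([.5935,.0135,0]);n=p['xyz']-o;n[2]=0;n/=np.linalg.norm(n);e=np.array([0,0,1])
print("face",proj(o+.105*e),"groove",[proj(o+z*e+.0125*n) for z in(.075,.08,.085)])
for z in(.076,.08,.084):print(z,proj(o+z*e+.02*n), proj(o+z*e-.02*n))
b=cv2.imread("pics/side8.png")
for c in (326,327,328,341,342,343,344,345,346): print(c,b[178:194,c].max(1))
E
```

```text
face (np.float64(334.39084190735656), np.float64(176.8723650345732)) groove [(np.float64(333.9513596054819), np.float64(189.9442085550961)), (np.float64(334.0062969398804), np.float64(188.31016723960394)), (np.float64(334.06157751763806), np.float64(186.6659165858446))]
0.076 (np.float64(333.89798440741544), np.float64(191.53178610719763)) (np.float64(334.23320757828157), np.float64(181.56099817029087))
0.08 (np.float64(333.94204145553283), np.float64(190.22136510387054)) (np.float64(334.2768292339209), np.float64(180.26352736386377))
0.084 (np.float64(333.9863197868688), np.float64(188.90436231193908)) (np.float64(334.32066374809585), np.float64(178.95972535033872))
326 [167 162 139 107  82  75  86  87  68  60  60  94 117 120 112 105]
327 [167 160 141 118  99  83  83  82  74  53  62  82 104 109 102 104]
328 [159 143 129 109  94  86  84  82  70  56  59  79  93  95  95 100]
341 [154 146 155 154 142 137 143 134 118 106  96  98 107 113 108 112]
342 [168 169 180 181 177 168 159 148 126 100  95 100 110 118 118 125]
343 [170 174 186 192 194 180 174 164 131 108  97 101 108 116 133 138]
344 [170 172 185 194 194 191 184 179 164 137 117 109 107 123 136 150]
345 [171 171 181 191 192 196 191 195 187 174 156 130 121 129 137 146]
346 [175 174 177 181 189 197 195 190 195 192 175 153 136 121 120 124]
```

The near ring arc is at row 189.8, and row 190.2 is predicted for z = 0.080. There is no contact force, the grip is 60 N and the tool is level, so I hand it in.

```bash
python3 -c "
from bench import *
print(hand_in())"
```

```text
the job is handed in; nothing more can be done
None
```

I handed the job in with the guard slid to its stop and the spread ring held level at the groove, at about 80 mm with no measurable contact force; no verdict came back, and I viewed 11 pictures against the limit of 10.

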